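# Clear a print jammed in the take-off chute

### The arm

A 6-joint arm with a two-finger parallel gripper is mounted at the origin on the work surface. World frame = base frame: x ahead of the robot, y to its left, z up, the work surface at z = 0. Lengths are in m, angles in rad, forces in N, time in s.
With the tool pointing down it reaches from about 0.275 to 0.85 m from the base axis. Payload 5.2 kg.
Tool frame: the origin (TCP) lies between the finger pads; the fingertips stand 25 mm ahead of it and the grasp point (between the pads) lies 6 mm ahead of it; z points along the fingers, y is the direction in which the jaws open and shut (so a half turn about z gives the same grasp; the last joint's range is limited). The gripper opens to 85 mm and grips with 20 to 120 N. Pads are 22 mm wide; open, the fingers measure 114 mm over their backs; the gripper's body (76 mm by 85 mm) begins 54 mm behind the grasp point. The pads swing forward as they close: fully open they stand 13 mm farther back than shut.
Start: joints at [1.008, 0.259, 1.535, -0, 1.348, -0.203], TCP at [0.194, 0.515, 0.256] pointing down, gripper open.
Joint ranges: [-3.14, 3.14], [-0.91, 2.08], [0.19, 2.58], [-1.22, 4.36], [0.22, 2.71], [-3.12, 3.12]. Speed limits (rad/s): [2.57, 2.57, 3.14, 3.14, 3.14, 3.14].

### API

Orientations are given as a unit quaternion [x, y, z, w].
In Python, from rig import sensors, vision, robot gives the robot as it stands. The module is installed in compiled form; this text tells all that it offers.
- The arm moves only by the tool move_arm, never from a script. Its argument "moves" is a list of rows, each a list of 7 numbers: the shift along the tool's x, y, z in mm, then the turn, a rotation vector about the tool's x, y, z in degrees, then the gripper's target within -1 to 1 (fully open at 1, half-way at 0, shut at -1). A call has exactly 8 rows; each row shifts and turns the commanded pose from where the row before left it, along the tool's axes as they then stand; what a row does not reach is not made up. A row lasts 1/8 s, in which the tool goes at most 62.5 mm and 10.7 degrees, less where a joint would pass 70% of its speed; a pose out of reach is approached as far as the arm can. A call with a gripper value outside its range is refused whole. The fingers move at their own pace and stop on an object; the grip force is fixed at half the most. Time passes only in rows, so rows that do not move let the fingers close, or fill a call up. It gives the time, the measured TCP pose, the force and the opening at its end, in the units of the state.
- sensors.read_state(): the state, without advancing time (a new reading comes with each control period).
- vision.get_image(name): name is "side" or "top"; returns (picture, depth): 384x512x3 uint8, red, green, blue; 384x512 float32, m along the optical axis (not along the pixel's ray), 0 where there is no reading.
- vision.camera_params(name): a dict with "K" (3x3 intrinsics, pixels), "xyz" and "attitude" of the camera in the world. Camera axes: x right, y down, z forward; pixel columns grow to the right and rows downward; lengths in m; the calibration is good to about 2 mm. A picture is of the moment at which its call begins. camera_params takes no time and is no camera call.
- robot.job_done(): hands the job in, once; it reports no verdict.
The state is a dict: "t": time; "joint_pos": joint angles; "joint_vel": joint speeds; "effort": joint torques, N m; "ee_pos": TCP position; "eef_rot": TCP orientation; "wrist_force": force on the tool from outside, world axes, zero at the start; "ft_torque": the same for the moment, N m; "opening": opening from 0.0 (shut) to 1.0 (fully open).
Only numpy, scipy, OpenCV 4.12 (cv2) and the standard library are available. Lean on these libraries where they do the work, as an engineer would, in place of code of your own. Each camera call takes 0.05 s, during which the arm holds its last target.

### The job

A white printed T-shaped bracket has slid down the printer's take-off chute and jammed crosswise under the orange lips. Push it back up the slope by its tail until its crossbar has clicked past the two spring plungers, then lift it out without knocking the printer's gantry, and lay it flat in the blue tray: lower it in by hand rather than dropping it. Leave the filament spool, the scraper and the brush where they are.

Things in the scene. Friction and masses are not known exactly. Their poses are not given: they have to be found in the camera images.
- bracket_bar (a point): White printed T bracket, 24 mm thick, 70 to 140 g; this is its crossbar's centre, half-way up. Crossbar along this point's y: 130 mm long over its round ends, 28 mm wide. From its middle a stem 24 mm wide, 70 mm long runs along -x (down the outlet at the start, skewed up to 5 degrees). z is the thickness direction. In the throat it cannot be straddled or lifted, only pushed on its tail.
- bracket_tail (a point): Centre of the flat end of the bracket's stem (its tail, 24 x 24 mm), 84 mm from bracket_bar along -x; same axes.
- chute: Fixed metal chute, rising 28 degrees away from the robot. Origin: middle of the floor's low outlet edge, 50 mm above the table; x up the slope, y across, z normal to the floor. In mm: floor x 0 to 260; outlet channel x 0 to 78, 52 wide between blocks 28 high; then a trough 135 wide, walls 36 high, end wall at x 260.
- lips (a point): Mid-slot at the upper edge of the two orange hold-down lips, level with their undersides (28 mm above the floor, tops at 32), at chute x 118; chute's axes. The lips cover the trough's sides from chute x 70 to 118 and leave an open slot 48 mm wide along the middle; above x 118 the trough is open, and the freed bracket lifts out square to the floor, its stem through the slot.
- plungers (a point): Midway between two brass spring plungers, at chute x 160, 12 mm above the floor; chute's axes. Each ball sticks about 5 mm out of its side wall. Pushing the crossbar past them takes 5 to 20 N, falling off once it is by. It is clear when its centre is 8 to 20 mm up the slope from this point; it then stays there. Much farther up, the gantry hampers the grasp.
- gantry: Fixed black printer gantry, upright, over the chute's upper end: beam 40 x 40 mm, 340 mm long, across the chute, on 40 mm posts 150 mm to either side. Origin: the beam's centre, 308 mm above the table; x level away from the robot, z up. It blocks a vertical gripper over the freed crossbar; a tool square to the chute's floor (tilted 28 degrees, body leaning back to the robot) clears it.
- tray: Fixed blue open tray for finished prints, 210 mm along its x, 190 mm along its y, 35 mm high, walls and floor 5 mm. Origin: centre of its underside, on the table; z up. It stands to the left or the right of the chute.
- spool: Bystander: black filament spool with orange filament, lying flat, 180 mm across, 65 mm high. Origin: centre of its underside.
- scraper: Bystander: scraper lying on the table along its x, about 250 mm long.
- brush: Bystander: brush lying on the table along its x, about 200 mm long.
Not all that is in view belongs to the job. What is shaped like the part that bears bracket_bar but black, brown or green is not meant.

How it is judged:
By the outcome, as a careful person would: the job done as asked, in the order asked, and still so for the second after the job is handed in, with the robot touching nothing.
It also fails if it takes over 48 s, if anything falls off the work surface, if the arm or the gripper's body presses on something with over 40 N, if the wrist force passes 120 N, or if a joint passes its speed limit or range.

## Working session

There is one attempt and no reset: what is moved stays moved. The work goes in short steps, Python scripts to look and compute and a tool call to move; the robot and the scene stay as the last step left them, time stands still between calls to the robot, and variables do not carry over. Pictures are saved under pics/ and viewed, and the job is handed in when it is done.

Besides the shell and the picture viewer there is one more tool, called after "Request:" as name([rows], argument=value, ...), one row to a line, values as JSON. move_arm: Moves the arm, as the interface text tells. Its arguments: {"type":"object","properties":{"moves":{"type":"array","items":{"type":"array","items":{"type":"number"}}}},"required":["moves"]}

```bash
mkdir -p pics; cat > h.py <<'E'
import numpy as np, cv2
from scipy.spatial.transform import Rotation as R
from rig import sensors, vision, robot
def grab(n,tag):
    im,d=vision.get_image(n); cv2.imwrite(f'pics/{tag}.png',im[:,:,::-1]); np.savez(f'pics/{tag}.npz',im=im,d=d); return im,d
def cam(n):
    p=vision.camera_params(n); K=np.array(p['K']); a=np.array(p['attitude']); 
    Rm=a if a.shape==(3,3) else R.from_quat(a).as_matrix()
    return K,np.array(p['xyz']),Rm
def cloud(n,d):
    K,t,Rm=cam(n); v,u=np.mgrid[:d.shape[0],:d.shape[1]]
    P=np.stack([(u-K[0,2])/K[0,0]*d,(v-K[1,2])/K[1,1]*d,d],-1)
    return P@Rm.T+t
def proj(n,p):
    K,t,Rm=cam(n); c=(np.atleast_2d(p)-t)@Rm; q=c@K.T; return q[:,:2]/q[:,2:]
E
python3 - <<'E'
from h import *
for n in('side','top'):
    grab(n,n+'0'); print(n,vision.camera_params(n))
print(sensors.read_state())
E
```

```text
side {'K': array([[473.16567425,   0.        , 257.06131047],
       [  0.        , 473.16567425, 188.2523181 ],
       [  0.        ,   0.        ,   1.        ]]), 'xyz': array([-0.01680302, -0.83981154,  1.33222718]), 'attitude': array([ 0.88995371, -0.27827971,  0.10645243, -0.34526899])}
top {'K': array([[380.60083433,   0.        , 260.61404663],
       [  0.        , 380.60083433, 186.24491162],
       [  0.        ,   0.        ,   1.        ]]), 'xyz': array([0.48599181, 0.00942384, 1.40395123]), 'attitude': array([-0.70243105,  0.7111725 , -0.01821461,  0.02219289])}
{'t': 0.1, 'joint_pos': array([ 1.00820034e+00,  2.59284604e-01,  1.53596724e+00,  2.03403979e-05,
        1.34800028e+00, -2.02787856e-01]), 'joint_vel': array([-0.00029406, -0.00196595, -0.00205976,  0.00037587,  0.00106363,
       -0.00063083]), 'effort': array([ 2.22717405e-03, -4.46964741e+01, -2.91245216e+01,  2.09476946e-05,
        6.22770865e-03, -3.26978125e-05]), 'ee_pos': array([0.19338451, 0.51442374, 0.25555256]), 'eef_rot': array([ 1.78937343e-01,  9.83860122e-01, -7.66013287e-04, -3.19039298e-04]), 'wrist_force': array([ 0.30288689, -0.35884625,  0.2343352 ]), 'ft_torque': array([-0.0029696 ,  0.04605978,  0.02219012]), 'opening': 1.000275877491569}
```

View pics/side0.png

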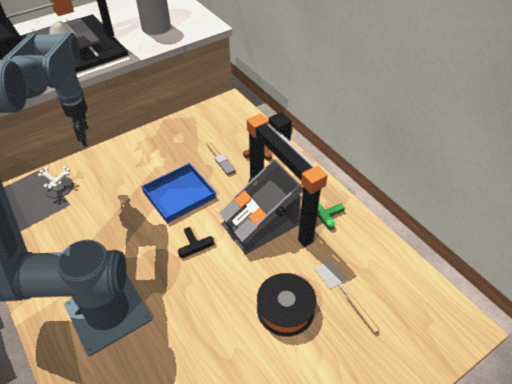

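View pics/top0.png

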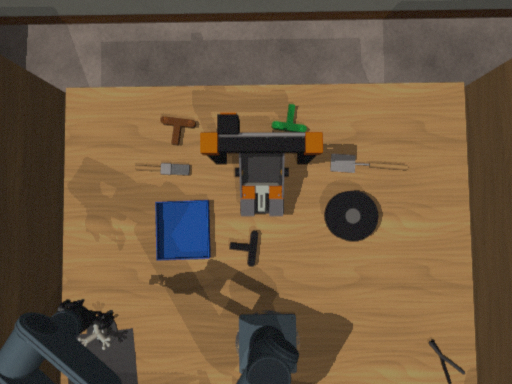

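The top view shows the chute at (262,190), its low outlet edge at row ~215. The white bracket is in it at (262,200), the tray at (183,230) and the beam at row 143. A black decoy T lies in front at (250,247). I'll zoom in next.

```bash
python3 - <<'E'
from h import *
a=np.load('pics/top0.npz');b=np.load('pics/side0.npz')
A=cv2.resize(a['im'][120:230,200:330],None,fx=6,fy=5.4,interpolation=cv2.INTER_CUBIC)
cv2.imwrite('pics/topz.png',A[:594,:,::-1])
B=cv2.resize(b['im'][155:260,210:330],None,fx=5.6,fy=5.6,interpolation=cv2.INTER_CUBIC)
cv2.imwrite('pics/sidez.png',B[:,:,::-1])
P=cloud('top',a['d']);im=a['im'].astype(int)
def rep(n,m): 
    q=P[m]; print(n,m.sum(),np.percentile(q,[2,50,98],axis=0).round(4).tolist())
r,g,bl=im[...,0],im[...,1],im[...,2]
rep('tray',(bl>r+60)&(bl>g+40))
hsv=cv2.cvtColor(a['im'],cv2.COLOR_RGB2HSV)
m=np.zeros(r.shape,bool);m[182:202,240:290]=1
rep('lips',m&(r>180)&(g<140)&(bl<90))
m=np.zeros(r.shape,bool);m[180:216,240:290]=1
mw=m&(r.clip(0)>150)&(abs(r-bl)<40); rep('white',mw)
m=np.zeros(r.shape,bool);m[125:165,195:330]=1
q=m&(P[...,2]>.28); rep('beam',q)
# chute profile
for v in range(150,222,3): print(v,[P[v,u].round(3).tolist() for u in (242,248,262,276,282)])
E
```

```text
tray 2528 [[0.3146, 0.2102, -0.0019], [0.4128, 0.2924, 0.0041], [0.5113, 0.3729, 0.0352]]Traceback (most recent call last):
  File "<stdin>", line 14, in <module>
  File "<stdin>", line 9, in rep
    return _quantile_unchecked(
        a, q, axis, out, overwrite_input, method, keepdims, weights)
    return _ureduce(a,
                    func=_quantile_ureduce_func,
    ...<5 lines>...
                    overwrite_input=overwrite_input,
                    method=method)
    r = func(a, **kwargs)
    result = _quantile(arr,
                       quantiles=q,
    ...<2 lines>...
                       out=out,
                       weights=wgt)
    slices_having_nans = np.isnan(arr[-1, ...])
                                  ~~~^^^^^^^^^
IndexError: index -1 is out of bounds for axis 0 with size 0
```

View pics/topz.png

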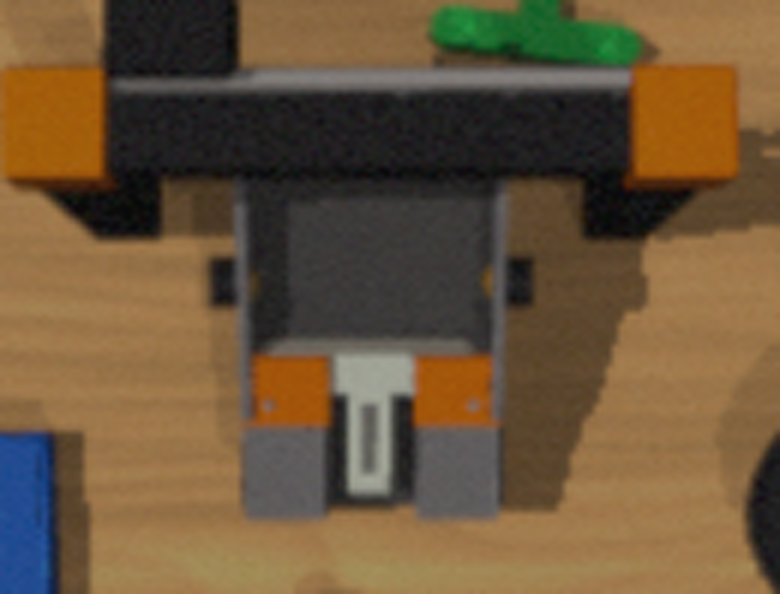

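View pics/sidez.png

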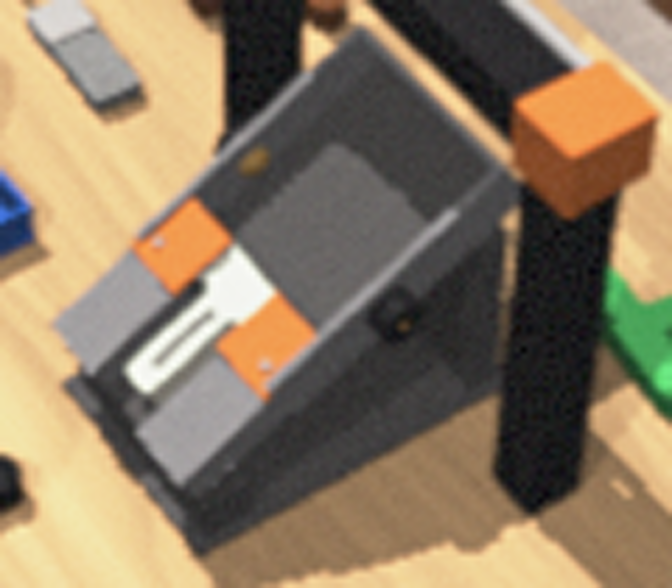

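```bash
cat > fit.py <<'E'
from h import *
from scipy.optimize import least_squares
tp=[((0,26,28),(328,517)),((0,-26,28),(416,518)),((70,67.5,32),(252,427)),((70,24,32),(328,428)),((70,-24,32),(415,428)),((70,-67.5,32),(494,428)),((118,67.5,32),(255,355)),((118,24,32),(330,355)),((118,-24,32),(414,355)),((118,-67.5,32),(492,355))]
sp=[((118,24,32),(232,245)),((118,67.5,32),(193,198)),((70,67.5,32),(133,243)),((70,24,32),(172,293)),((118,-24,32),(272,295)),((118,-67.5,32),(315,333)),((70,-67.5,32),(265,397)),((70,-24,32),(218,347)),((0,26,28),(88,376)),((0,-26,28),(138,434))]
mt=np.array([a for a,_ in tp])/1e3; ut=(np.array([b for _,b in tp])+.5)/[6,5.4]-.5+[200,120]
ms=np.array([a for a,_ in sp])/1e3; us=(np.array([b for _,b in sp])+.5)/5.6-.5+[210,155]
def T(p):
    Rm=R.from_euler('z',p[2]).as_matrix()@R.from_euler('y',-28,degrees=True).as_matrix()
    return Rm,np.array([p[0],p[1],.05])
def f(p,w='b'):
    Rm,t=T(p); e=[]
    if w in'bt': e.append(proj('top',mt@Rm.T+t)-ut)
    if w in'bs': e.append(proj('side',ms@Rm.T+t)-us)
    return np.vstack(e).ravel()
if __name__=='__main__':
    for w in 'tsb':
        s=least_squares(f,[.45,0,0],args=(w,)); print(w,s.x.round(4),np.degrees(s.x[2]).round(2),np.sqrt((s.fun**2).mean()).round(2))
    p=s.x; print(f(p).reshape(-1,2).round(1).tolist())
    np.save('chute.npy',p); Rm,t=T(p)
    for nm in('top','side'):
        z=np.load(f'pics/{nm}0.npz'); P=cloud(nm,z['d']); L=(P-t)@Rm*1e3; im=z['im'].astype(int)
        hsv=cv2.cvtColor(z['im'],cv2.COLOR_RGB2HSV)
        inn=(L[...,0]>-5)&(L[...,0]<250)&(abs(L[...,1])<60)&(L[...,2]>-15)&(L[...,2]<50)
        o=inn&(hsv[...,1]>150)&(hsv[...,0]<20)&(hsv[...,2]>130); print(nm,'lips z',np.median(L[o],0).round(1),o.sum())
        w=inn&(hsv[...,1]<60)&(hsv[...,2]>150)&(abs(L[...,1])<30)&(L[...,0]<125); q=L[w]
        print('white',w.sum(),np.percentile(q,[1,50,99],axis=0).round(1).tolist())
        st=q[(q[:,0]>5)&(q[:,0]<95)]
        for lo in range(10,125,10):
            k=q[(q[:,0]>=lo)&(q[:,0]<lo+10)]
            if len(k): print(lo,len(k),k[:,1].min().round(1),k[:,1].max().round(1),k[:,2].mean().round(1))
        if nm=='top':
            b=(P[...,2]>.28)&(P[...,0]>.5)&(P[...,0]<1)&(abs(P[...,1])<.3); print('beam',np.percentile(P[b],[1,50,99],axis=0).round(4).tolist())
            tr=(im[...,2]>im[...,0]+60)&(P[...,2]>.028)&(P[...,0]>.2); print('trayrim',np.percentile(P[tr],[1,99],axis=0).round(4).tolist(),cv2.minAreaRect((P[tr][:,:2]*1000).astype(np.float32)))
E
python3 fit.py
```

```text
t [ 0.4719  0.014  -0.0164] -0.94 0.33
s [ 0.4716  0.0142 -0.0019] -0.11 0.59
b [ 0.4717  0.0141 -0.0099] -0.57 0.49
[[-0.1, 0.6], [0.2, 0.4], [0.1, -0.2], [0.2, -0.4], [-0.1, -0.4], [-0.5, -0.5], [-0.8, 0.3], [-0.3, 0.3], [0.1, 0.2], [0.1, 0.2], [-0.0, -0.7], [-0.1, -0.2], [0.4, 1.4], [0.3, 0.5], [0.9, -0.6], [0.7, 1.1], [-1.1, -0.3], [-0.1, 0.0], [0.4, -0.1], [-0.3, -0.3]]
top lips z [94.2 25.1 31.6] 271
white 143 [[24.1, -22.0, 18.6], [93.3, -1.7, 23.4], [114.0, 18.6, 30.2]]
20 11 -4.9 12.4 22.3
30 6 -8.4 12.3 23.6
40 10 -8.4 12.3 23.5
50 7 -8.4 8.8 25.3
60 7 -8.4 8.7 23.5
70 9 -8.4 12.0 24.4
80 13 -8.4 8.6 23.2
90 27 -22.0 18.7 23.6
100 40 -21.9 18.6 24.1
110 13 -18.6 18.5 23.1
beam [[0.6415, -0.1578, 0.288], [0.676, 0.0439, 0.3279], [0.7511, 0.1832, 0.3519]]
trayrim [[0.3108, 0.0094, 0.0282], [0.5147, 0.3822, 1.404]] ((412.36279296875, 200.8343505859375), (382.2389831542969, 203.9889678955078), 89.77468872070312)
side lips z [95.2 -9.1 32.2] 248
white 270 [[6.6, -29.1, 1.2], [70.6, 2.4, 24.0], [117.2, 28.0, 31.2]]
10 7 -27.3 26.5 8.2
20 23 -27.2 25.4 21.5
30 28 -29.5 29.4 21.1
40 26 -29.5 26.9 22.8
50 24 -28.3 28.2 21.9
60 21 -29.7 27.5 22.0
70 21 -10.2 27.4 23.4
80 22 -11.7 27.5 23.1
90 32 -16.3 26.5 23.7
100 34 -18.9 27.4 23.2
110 28 -18.2 26.7 22.2
```

```bash
cat > ray.py <<'E'
from fit import *
def onplane(nm,uv,h,p=None):
    p=np.load('chute.npy') if p is None else p
    Rm,t=T(p); K,c,Rc=cam(nm); uv=np.atleast_2d(uv)
    d=np.c_[(uv-K[[0,1],[2,2]])/K[[0,1],[0,1]],np.ones(len(uv))]@Rc.T
    dl=d@Rm; cl=(c-t)@Rm
    s=(h/1e3-cl[2])/dl[:,2]; return (cl+dl*s[:,None])*1e3
E
python3 - <<'E'
from ray import *
g=lambda x,y:((x+.5)/6-.5+200,(y+.5)/5.4-.5+120)
g2=lambda x,y:((x+.5)/5.6-.5+210,(y+.5)/5.6-.5+155)
print(onplane('top',[g(347,495),g(390,495),g(347,405),g(391,405),g(368,473),g(369,405)],24).round(1))
print(onplane('top',[g(275,338),g(470,338)],0).round(1))
print(onplane('side',[g2(127,377),g2(150,396),g2(200,310),g2(218,330)],24).round(1))
z=np.load('pics/top0.npz')['im'];K=cv2.resize(z[175:220,235:290],None,fx=13,fy=13,interpolation=cv2.INTER_NEAREST);cv2.imwrite('pics/t2.png',K[:,:,::-1])
# beam corners
z=np.load('pics/top0.npz');P=cloud('top',z['d'])
for u in (205,215,250,262,300,316): print(u,[(v,*P[v,u].round(3)) for v in range(128,156,3) if P[v,u,2]>.27])
tr=(z['im'][...,2].astype(int)>z['im'][...,0].astype(int)+60)&(abs(P[...,2]-.035)<.006)&(P[...,1]>.15)
print(np.percentile(P[tr],[1,99],axis=0),cv2.minAreaRect((P[tr][:,:2]*1000).astype(np.float32)))
E
```

```text
[[ 16.3  14.5  24. ]
 [ 16.2 -10.4  24. ]
 [ 80.7  14.   24. ]
 [ 80.6 -11.   24. ]
 [ 32.2   2.3  24. ]
 [ 80.6   1.5  24. ]]
[[116.3  55.    0. ]
 [116.  -56.2   0. ]]
[[ 16.2   9.6  24. ]
 [ 19.6 -11.5  24. ]
 [ 75.8   8.9  24. ]
 [ 76.2 -10.2  24. ]]
205 [(134, np.float64(0.699), np.float64(0.172), np.float64(0.33)), (137, np.float64(0.69), np.float64(0.172), np.float64(0.332)), (140, np.float64(0.681), np.float64(0.172), np.float64(0.331)), (143, np.float64(0.673), np.float64(0.172), np.float64(0.331)), (146, np.float64(0.664), np.float64(0.171), np.float64(0.333)), (149, np.float64(0.654), np.float64(0.171), np.float64(0.338)), (152, np.float64(0.647), np.float64(0.172), np.float64(0.331)), (155, np.float64(0.644), np.float64(0.179), np.float64(0.287))]
215 [(134, np.float64(0.697), np.float64(0.143), np.float64(0.334)), (137, np.float64(0.69), np.float64(0.143), np.float64(0.33)), (140, np.float64(0.68), np.float64(0.143), np.float64(0.334)), (143, np.float64(0.672), np.float64(0.143), np.float64(0.33)), (146, np.float64(0.663), np.float64(0.143), np.float64(0.334)), (149, np.
[... 1463 characters left out ...]
8)), (152, np.float64(0.647), np.float64(-0.1), np.float64(0.308))]
316 [(134, np.float64(0.694), np.float64(-0.144), np.float64(0.33)), (137, np.float64(0.685), np.float64(-0.144), np.float64(0.334)), (140, np.float64(0.677), np.float64(-0.144), np.float64(0.333)), (143, np.float64(0.668), np.float64(-0.143), np.float64(0.336)), (146, np.float64(0.66), np.float64(-0.144), np.float64(0.331)), (149, np.float64(0.651), np.float64(-0.143), np.float64(0.334)), (152, np.float64(0.643), np.float64(-0.143), np.float64(0.33))]
[[0.31075817 0.20661187 0.02935361]
 [0.51466484 0.3825673  0.03986777]] ((412.0653991699219, 297.8565368652344), (205.06175231933594, 182.41043090820312), 1.4129385948181152)
```

View pics/t2.png

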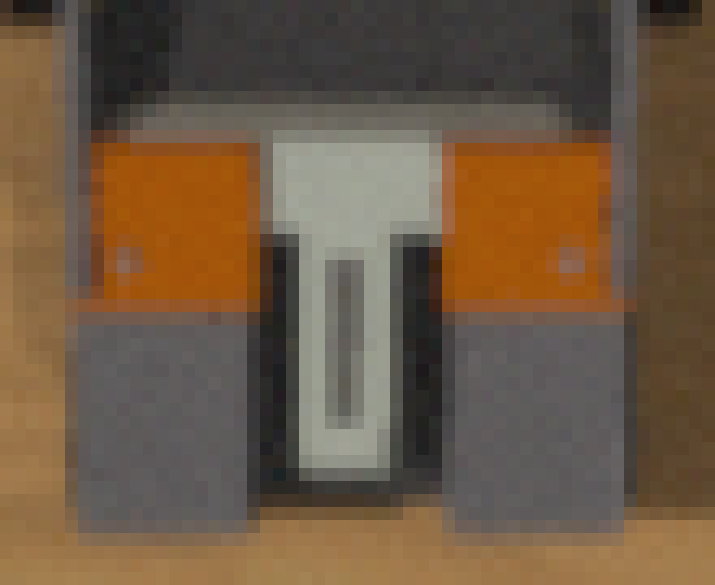

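```bash
cat > plan.py <<'E'
from ray import *
p=np.load('chute.npy'); CR,ct=T(p)
SQ=np.c_[-CR[:,0],CR[:,1],-CR[:,2]]
def chp(x,y,z): return ct+CR@(np.array([x,y,z])/1e3)
def rows(tp,tR,n,g,cur=None,fill=8):
    """n equal-ish rows in a straight line with uniform turn"""
    s=sensors.read_state()
    P,Rm=(np.array(s['ee_pos']),R.from_quat(s['eef_rot']).as_matrix()) if cur is None else cur
    P=P.copy();out=[]
    for i in range(n):
        k=n-i
        d=Rm.T@(tp-P)/k*1e3; rv=np.degrees(R.from_matrix(Rm.T@tR).as_rotvec())/k
        row=np.r_[d.round(1),rv.round(2)]; out.append([float(v) for v in row]+[g])
        P=P+Rm@row[:3]/1e3; Rm=Rm@R.from_rotvec(np.radians(row[3:])).as_matrix()
    print(out); return P,Rm
def where(off=None):
    s=sensors.read_state(); P=np.array(s['ee_pos']); Rm=R.from_quat(s['eef_rot']).as_matrix()
    print('t',s['t'],'chute TCP',((P-ct)@CR*1e3).round(1),'rot err deg',np.degrees(R.from_matrix(SQ.T@Rm).as_rotvec()).round(2),'F chute',(np.array(s['wrist_force'])@CR).round(1),'open',round(s['opening'],3),'j',np.round(s['joint_pos'],2))
E
python3 - <<'E'
from plan import *
where()
c=rows(chp(0,1.5,110),SQ,14,-1)
print(chp(0,1.5,110))
E
```

```text
t 0.1 chute TCP [-153.6  497.6  314.5] rot err deg [ 4.99 27.75 19.63] F chute [ 0.4 -0.4  0.1] open 1.0 j [ 1.01  0.26  1.54  0.    1.35 -0.2 ]
[[-27.7, -27.6, 7.8, -0.36, -1.98, -1.4, -1], [-26.7, -28.3, 8.5, -0.36, -1.98, -1.4, -1], [-25.7, -29.0, 9.3, -0.36, -1.98, -1.4, -1], [-24.7, -29.7, 10.0, -0.36, -1.98, -1.4, -1], [-23.6, -30.3, 10.6, -0.35, -1.98, -1.4, -1], [-22.4, -31.0, 11.2, -0.36, -1.98, -1.4, -1], [-21.3, -31.6, 11.8, -0.35, -1.98, -1.4, -1], [-20.1, -32.2, 12.3, -0.36, -1.98, -1.4, -1], [-18.9, -32.7, 12.7, -0.35, -1.98, -1.41, -1], [-17.6, -33.2, 13.2, -0.36, -1.98, -1.4, -1], [-16.3, -33.8, 13.6, -0.35, -1.99, -1.41, -1], [-15.0, -34.2, 13.9, -0.36, -1.98, -1.4, -1], [-13.7, -34.6, 14.2, -0.35, -1.99, -1.41, -1], [-12.4, -35.1, 14.3, -0.36, -1.98, -1.4, -1]]
[0.42007368 0.01609907 0.14712424]
```

Request:
move_arm([
  [-27,-28,8,-0.4,-2,-1.4,-1],
  [-26,-28,8,-0.4,-2,-1.4,-1],
  [-26,-29,9,-0.4,-2,-1.4,-1],
  [-25,-30,10,-0.4,-2,-1.4,-1],
  [-24,-30,11,-0.4,-2,-1.4,-1],
  [-22,-31,11,-0.4,-2,-1.4,-1],
  [-21,-32,12,-0.4,-2,-1.4,-1],
  [-20,-32,12,-0.4,-2,-1.4,-1],
])

```text
t: 1.1
ee_pos: [0.3221, 0.2292, 0.1936]
eef_rot: [0.08, 0.987, 0.002, 0.142]
wrist_force: [1.1, 0.5, -0.1]
opening: -0.0
```

```bash
python3 - <<'E'
from plan import *
where()
c=rows(chp(0,1.5,100),SQ,7,-1)
E
```

```text
t 1.1 chute TCP [-66.5 213.6 198. ] rot err deg [ 1.75 11.6   8.45] F chute [ 0.9  0.5 -0.6] open -0.0 j [ 0.45 -0.08  2.12 -0.18  0.86 -0.85]
[[-16.5, -28.0, 12.3, -0.25, -1.66, -1.21, -1], [-15.5, -28.4, 12.6, -0.25, -1.66, -1.21, -1], [-14.6, -28.7, 12.9, -0.25, -1.66, -1.21, -1], [-13.6, -29.1, 13.2, -0.25, -1.65, -1.2, -1], [-12.6, -29.4, 13.4, -0.25, -1.66, -1.21, -1], [-11.5, -29.7, 13.7, -0.25, -1.65, -1.2, -1], [-10.5, -30.0, 13.8, -0.25, -1.66, -1.21, -1]]
```

Request:
move_arm([
  [-16,-28,12,-0.25,-1.6,-1.2,-1],
  [-15,-28,12,-0.25,-1.6,-1.2,-1],
  [-14,-28,13,-0.25,-1.6,-1.2,-1],
  [-14,-29,13,-0.25,-1.6,-1.2,-1],
  [-12,-29,13,-0.25,-1.6,-1.2,-1],
  [-12,-29,13,-0.25,-1.6,-1.2,-1],
  [-10,-29,13,-0.25,-1.6,-1.2,-1],
  [0,0,0,0,0,0,-1],
])

```text
t: 2.1
ee_pos: [0.4216, 0.0192, 0.1398]
eef_rot: [0.008, 0.971, -0.001, 0.238]
wrist_force: [0.1, 1.3, -0.8]
opening: 0.005
```

```bash
python3 - <<'E'
from plan import *
where()
c=rows(chp(0,1.5,45),SQ,4,-1)
rows(chp(0,1.5,31),SQ,3,-1,c)
E
```

```text
t 2.1 chute TCP [ -2.1   4.6 102.8] rot err deg [0.08 0.52 0.42] F chute [-0.3  1.3 -0.7] open 0.005 j [-0.34 -0.07  2.35  0.37  0.43 -2.2 ]
[[-0.7, -0.8, 14.4, -0.02, -0.13, -0.1, -1], [-0.6, -0.7, 14.5, -0.02, -0.13, -0.11, -1], [-0.6, -0.8, 14.4, -0.02, -0.13, -0.1, -1], [-0.6, -0.8, 14.5, -0.02, -0.13, -0.11, -1]]
[[0.0, 0.0, 4.7, 0.0, -0.0, 0.0, -1], [0.0, 0.0, 4.7, 0.0, -0.0, 0.0, -1], [0.0, 0.0, 4.6, 0.0, -0.0, 0.0, -1]]
```

Request:
move_arm([
  [-0.6,-0.8,14,0,-0.1,-0.1,-1],
  [-0.6,-0.8,14,0,-0.1,-0.1,-1],
  [-0.6,-0.8,15,0,-0.1,-0.1,-1],
  [-0.6,-0.8,14,0,-0.1,-0.1,-1],
  [0,0,0,0,0,0,-1],
  [0,0,0,0,0,0,-1],
  [0,0,0,0,0,0,-1],
  [0,0,0,0,0,0,-1],
])

```text
t: 3.1
ee_pos: [0.4501, 0.0178, 0.0914]
eef_rot: [0.003, 0.97, -0.002, 0.242]
wrist_force: [-0.6, -0.6, 0.4]
opening: 0.003
```

```bash
python3 - <<'E'
from plan import *
where()
im,d=grab('side','s1'); B=cv2.resize(im[140:260,190:330],None,fx=5,fy=5,interpolation=cv2.INTER_CUBIC); cv2.imwrite('pics/s1z.png',B[:,:,::-1])
im,d=grab('top','t1'); B=cv2.resize(im[130:230,200:320],None,fx=6,fy=6,interpolation=cv2.INTER_CUBIC); cv2.imwrite('pics/t1z.png',B[:,:,::-1])
E
```

```text
t 3.1 chute TCP [ 0.3  3.5 46.8] rot err deg [-0.02  0.02 -0.25] F chute [-0.3 -0.6  0.6] open 0.003 j [-0.32  0.11  2.36  0.62  0.25 -2.46]
```

View pics/s1z.png

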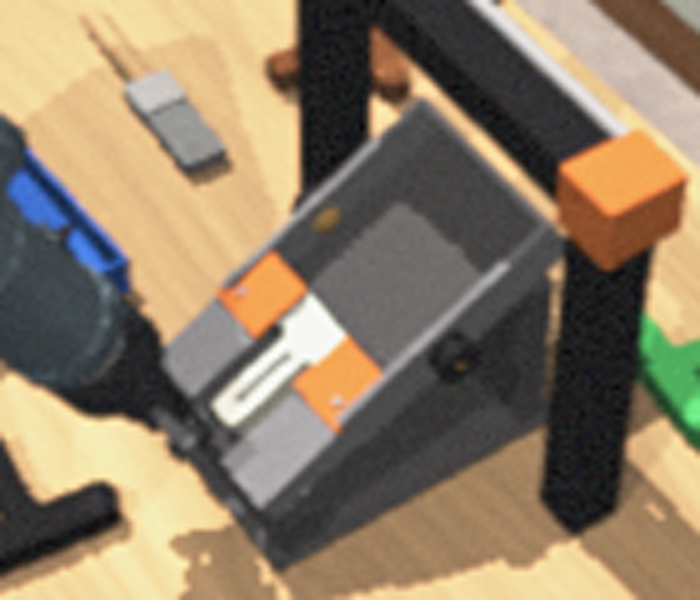

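View pics/t1z.png

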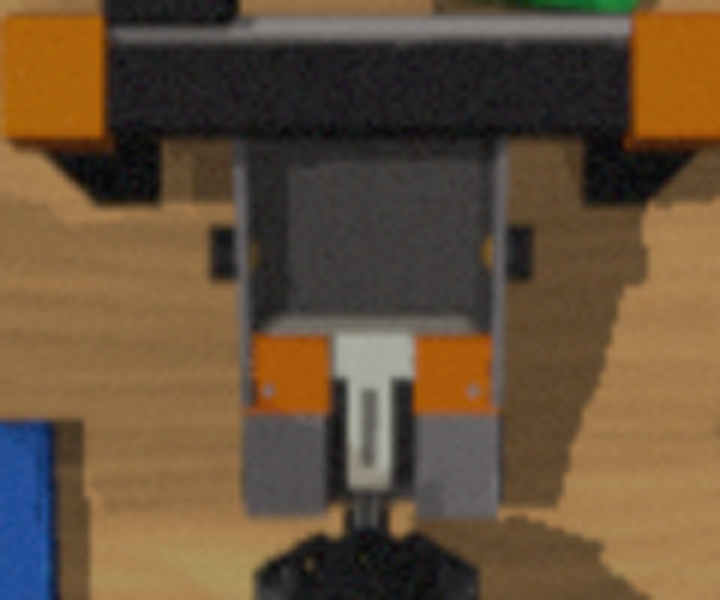

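The fingers stand over the outlet: in the side crop at (190,430), just below the bracket's tail at (225,415). Joint 5 is close to its lower limit, so I'll tilt the tool 4° towards vertical while lowering it.

```bash
cat >> plan.py <<'E'
def tilt(a): return SQ@R.from_euler('y',a,degrees=True).as_matrix()
E
python3 - <<'E'
from plan import *
where()
rows(chp(1,1.5,33),tilt(4),6,-1)
E
```

```text
t 3.2 chute TCP [ 0.3  3.4 46.6] rot err deg [-0.01  0.03 -0.25] F chute [ 0.4 -0.1 -1.4] open 0.002 j [-0.32  0.11  2.36  0.62  0.25 -2.46]
[[-0.1, -0.3, 2.3, 0.0, 0.66, 0.04, -1], [-0.2, -0.3, 2.3, 0.0, 0.66, 0.04, -1], [-0.2, -0.3, 2.3, 0.0, 0.66, 0.04, -1], [-0.2, -0.3, 2.2, 0.0, 0.66, 0.04, -1], [-0.2, -0.4, 2.3, 0.0, 0.66, 0.04, -1], [-0.2, -0.3, 2.2, 0.01, 0.67, 0.05, -1]]
```

Request:
move_arm([
  [-0.2,-0.3,0,0,2,0,-1],
  [-0.2,-0.3,0,0,2,0,-1],
  [-0.2,-0.3,3,0,0,0,-1],
  [-0.2,-0.3,3,0,0,0,-1],
  [-0.2,-0.3,3,0,0,0,-1],
  [0,-0.3,3,0,0,0,-1],
  [0,0,2,0,0,0,-1],
  [0,0,0,0,0,0,-1],
])

```text
t: 4.2
ee_pos: [0.4565, 0.0159, 0.0784]
eef_rot: [0.003, 0.978, -0.001, 0.207]
wrist_force: [-0.3, -0.5, 0.4]
opening: -0.0
```

```bash
python3 - <<'E'
from plan import *
where()
E
```

```text
t 4.2 chute TCP [-0.1  1.7 32.2] rot err deg [-0.02  4.09 -0.24] F chute [-0.  -0.5  0.5] open -0.0 j [-0.3   0.16  2.31  0.4   0.3  -2.23]
```

Request:
move_arm([
  [-3,0,-0.2,0,0,0,-1],
  [-3,0,-0.2,0,0,0,-1],
  [-3,0,-0.2,0,0,0,-1],
  [-3,0,-0.2,0,0,0,-1],
  [-3,0,-0.2,0,0,0,-1],
  [-3,0,-0.2,0,0,0,-1],
  [-3,0,-0.2,0,0,0,-1],
  [-3,0,-0.2,0,0,0,-1],
])

```text
t: 5.2
ee_pos: [0.4777, 0.0159, 0.0897]
eef_rot: [0.003, 0.978, -0.001, 0.207]
wrist_force: [-4.4, 1.0, 2.9]
opening: -0.0
```

```bash
python3 - <<'E'
from plan import *
where()
im,d=grab('side','s2'); B=cv2.resize(im[140:260,190:330],None,fx=5,fy=5,interpolation=cv2.INTER_CUBIC); 
im,d=grab('top','t2a'); C=cv2.resize(im[130:230,200:320],None,fx=6,fy=6,interpolation=cv2.INTER_CUBIC)
cv2.imwrite('pics/st2.png',cv2.resize(np.hstack([B,C]),(800,364))[:,:,::-1])
E
```

```text
t 5.2 chute TCP [24.   1.9 32.2] rot err deg [-0.03  4.1  -0.25] F chute [-2.5  0.9  4.6] open -0.0 j [-0.28  0.17  2.25  0.33  0.34 -2.13]
```

View pics/st2.png

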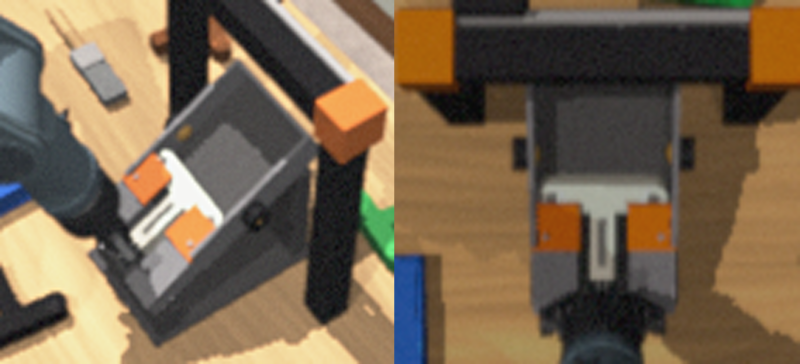

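The bar has moved up and its upper edge shows above the lips. In the right panel it sits at row ~183, square, with the fingers behind the tail at (600,285).

Request:
move_arm([
  [-3,0,-0.4,0,0,0,-1],
  [-3,0,-0.3,0,0,0,-1],
  [-3,0,-0.2,0,0,0,-1],
  [-3,0,-0.2,0,0,0,-1],
  [-3,0,-0.2,0,0,0,-1],
  [-3,0,-0.2,0,0,0,-1],
  [0,0,0,0,0,0,-1],
  [0,0,0,0,0,0,-1],
])

```text
t: 6.3
ee_pos: [0.494, 0.0156, 0.0987]
eef_rot: [0.003, 0.978, -0.002, 0.208]
wrist_force: [0.1, 0.3, 0.8]
opening: -0.001
```

```bash
python3 - <<'E'
from plan import *
where()
im,d=grab('side','s3'); B=cv2.resize(im[150:240,220:310],None,fx=6.6,fy=6.6,interpolation=cv2.INTER_CUBIC); 
cv2.imwrite('pics/s3z.png',B[:,:,::-1])
im,d=grab('top','t3'); C=cv2.resize(im[140:220,220:310],None,fx=7,fy=7,interpolation=cv2.INTER_CUBIC)
cv2.imwrite('pics/t3z.png',C[:,:,::-1])
P=cloud('top',d);L=(P-ct)@CR*1e3
print([(v,L[v,262].round(0).tolist(),im[v,262].tolist()) for v in range(160,200,2)])
E
```

```text
t 6.3 chute TCP [42.6  1.7 32.5] rot err deg [-0.    4.02 -0.25] F chute [0.4 0.3 0.6] open -0.001 j [-0.27  0.17  2.2   0.29  0.37 -2.08]
[(160, [196.0, -2.0, -3.0], [68, 64, 64]), (162, [191.0, -2.0, 3.0], [63, 61, 60]), (164, [183.0, -2.0, 0.0], [66, 62, 63]), (166, [175.0, -2.0, -1.0], [63, 62, 60]), (168, [168.0, -2.0, -0.0], [59, 60, 59]), (170, [162.0, -2.0, 2.0], [62, 60, 59]), (172, [153.0, -2.0, -2.0], [77, 73, 69]), (174, [153.0, -2.0, 15.0], [112, 107, 96]), (176, [149.0, -2.0, 23.0], [165, 168, 155]), (178, [145.0, -2.0, 30.0], [168, 171, 159]), (180, [135.0, -2.0, 24.0], [166, 170, 159]), (182, [128.0, -2.0, 26.0], [168, 171, 158]), (184, [119.0, -2.0, 21.0], [156, 160, 146]), (186, [113.0, -2.0, 25.0], [126, 128, 117]), (188, [104.0, -2.0, 21.0], [124, 123, 116]), (190, [98.0, -2.0, 24.0], [127, 125, 118]), (192, [91.0, -2.0, 24.0], [121, 121, 114]), (194, [83.0, -2.0, 25.0], [115, 110, 101]), (196, [75.0, -2.0, 24.0], [111, 107, 97]), (198, [69.0, -2.0, 26.0], [135, 127, 116])]
```

View pics/t3z.png

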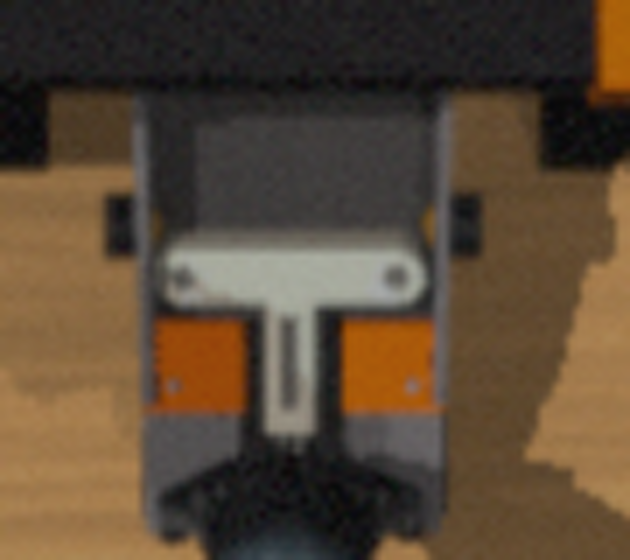

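View pics/s3z.png

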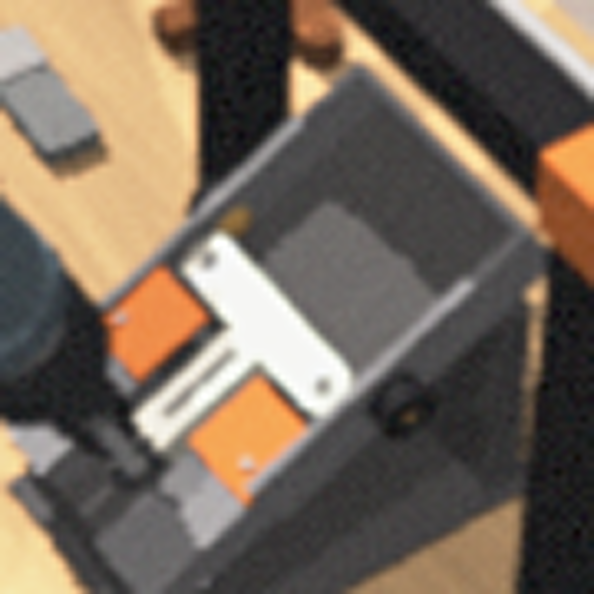

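```bash
python3 - <<'E'
from plan import *
g=lambda x,y:((x+.5)/7-.5+220,(y+.5)/7-.5+140)
g2=lambda x,y:((x+.5)/6.6-.5+220,(y+.5)/6.6-.5+150)
print(onplane('top',[g(182,278),g(397,277),g(266,435),g(313,435),g(290,307),g(290,250),g(290,228)],24).round(1))
print(onplane('side',[g2(208,260),g2(322,386),g2(160,448),g2(135,415)],24).round(1))
E
```

```text
[[137.7  53.1  24. ]
 [137.9 -49.5  24. ]
 [ 53.5  13.7  24. ]
 [ 53.4  -9.4  24. ]
 [122.3   1.6  24. ]
 [152.    1.5  24. ]
 [163.4   1.4  24. ]]
[[137.6  55.2  24. ]
 [137.6 -47.6  24. ]
 [ 55.6  -8.9  24. ]
 [ 56.8  16.1  24. ]]
```

Bar centre reads chute x 137.7 with the TCP at 42.6, so the offset is 95 mm. I'll push until the TCP reaches ~78, about 35 mm more.

Request:
move_arm([
  [-3,0,-0.2,0,0,0,-1],
  [-3,0,-0.2,0,0,0,-1],
  [-3,0,-0.2,0,0,0,-1],
  [-3,0,-0.2,0,0,0,-1],
  [-3,0,-0.2,0,0,0,-1],
  [-2,0,-0.1,0,0,0,-1],
  [-2,0,-0.1,0,0,0,-1],
  [-2,0,-0.1,0,0,0,-1],
])

```text
t: 7.4
ee_pos: [0.5022, 0.0172, 0.102]
eef_rot: [0.002, 0.98, 0.001, 0.197]
wrist_force: [-33.7, -14.3, 4.9]
opening: 0.0
```

```bash
python3 - <<'E'
from plan import *
where()
E
```

```text
t 7.4 chute TCP [51.3  3.4 31.6] rot err deg [-0.27  5.31 -0.29] F chute [-27.4 -14.6  20.1] open 0.0 j [-0.25  0.18  2.16  0.24  0.42 -2.02]
```

```bash
python3 - <<'E'
from plan import *
im,d=grab('side','s4'); B=cv2.resize(im[150:240,220:310],None,fx=6.6,fy=6.6,interpolation=cv2.INTER_CUBIC); 
cv2.imwrite('pics/s4z.png',B[:,:,::-1])
im,d=grab('top','t4'); C=cv2.resize(im[140:220,220:310],None,fx=7,fy=7,interpolation=cv2.INTER_CUBIC)
cv2.imwrite('pics/t4z.png',C[:,:,::-1])
where()
s=sensors.read_state(); print(s['ft_torque'],s['effort'])
E
```

```text
t 7.5 chute TCP [51.3  3.4 31.7] rot err deg [-0.27  5.31 -0.29] F chute [-25.4 -12.8  17.9] open 0.002 j [-0.25  0.18  2.16  0.24  0.42 -2.02]
[-1.71960373  4.26769095 -0.87642542] [  5.81021637 -33.41137648 -36.99596643   3.38313393  -8.18995982
  -0.10507395]
```

View pics/t4z.png

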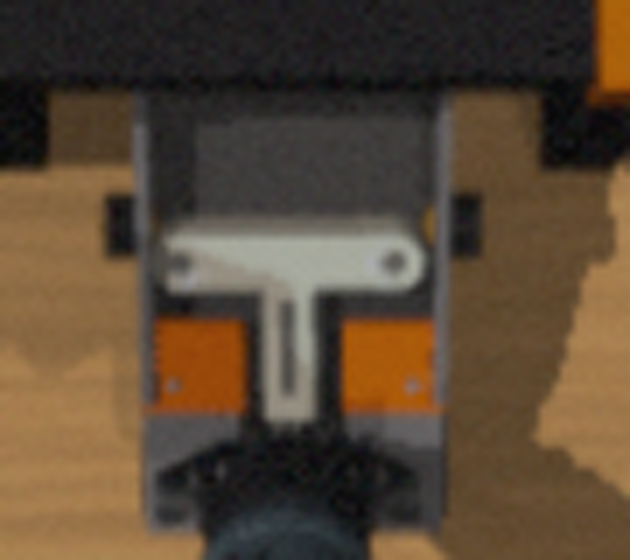

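View pics/s4z.png

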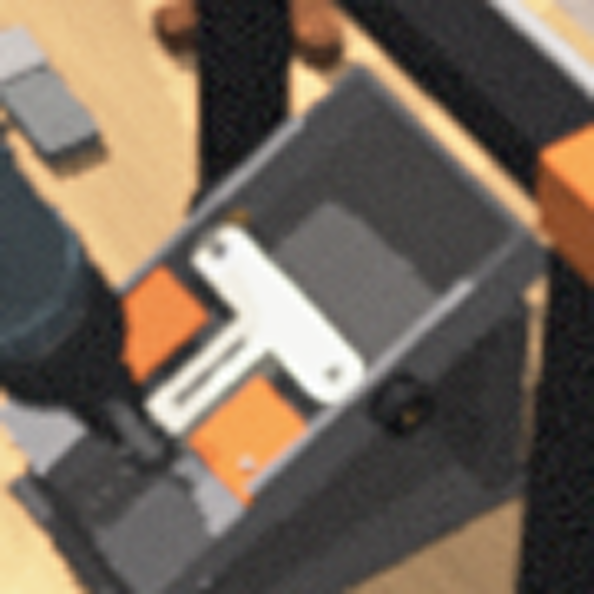

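```bash
python3 - <<'E'
from plan import *
g=lambda x,y:(int((x+.5)/7-.5+220+.5),int((y+.5)/7-.5+140+.5))
for nm,tag in(('top','t4'),):
    z=np.load(f'pics/{tag}.npz');L=(cloud(nm,z['d'])-ct)@CR*1e3
    for y in range(430,540,14):
        print(y,[tuple(L[g(x,y)[1],g(x,y)[0]].round(0).astype(int).tolist()) for x in (170,190,210,240,290,330,370,400,425)])
g=lambda x,y:((x+.5)/7-.5+220,(y+.5)/7-.5+140)
print(onplane('top',[g(181,263),g(397,262),g(266,420),g(313,420),g(290,295),g(290,235)],24).round(1))
E
```

```text
430 [(58, 60, 26), (57, 50, 25), (57, 40, 26), (43, 27, -2), (62, 2, 34), (43, -19, -2), (57, -36, 25), (57, -53, 25), (57, -63, 27)]
444 [(51, 60, 28), (48, 50, 23), (52, 40, 30), (68, 25, 61), (61, 2, 47), (68, -18, 62), (50, -36, 26), (50, -53, 27), (49, -63, 25)]
458 [(41, 61, 25), (67, 48, 75), (67, 38, 75), (58, 25, 57), (100, 1, 137), (60, -18, 60), (68, -35, 76), (42, -53, 27), (43, -63, 29)]
472 [(70, 57, 94), (70, 47, 94), (62, 38, 78), (94, 23, 139), (100, 1, 151), (93, -17, 137), (63, -34, 80), (71, -50, 96), (37, -63, 31)]
486 [(65, 57, 99), (64, 47, 96), (69, 37, 106), (93, 23, 151), (102, 1, 167), (94, -17, 152), (62, -34, 94), (67, -50, 102), (28, -63, 30)]
500 [(58, 57, 99), (62, 47, 107), (81, 36, 142), (95, 23, 168), (98, 1, 174), (97, -17, 171), (68, -34, 117), (58, -50, 99), (21, -63, 32)]
514 [(53, 57, 103), (57, 47, 111), (82, 35, 156), (94, 22, 179), (107, 1, 201), (93, -17, 177), (71, -33, 137), (51, -50, 99), (11, -64, 27)]
528 [(5, 61, 30), (4, 51, 29), (84, 35, 173), (102, 22, 206), (106, 1, 213), (102, -17, 205), (72, -33, 152), (3, -54, 27), (2, -64, 26)]
[[145.5  53.4  24. ]
 [145.7 -49.4  24. ]
 [ 61.7  13.6  24. ]
 [ 61.7  -9.4  24. ]
 [128.6   1.6  24. ]
 [159.8   1.4  24. ]]
```

Only the left (+y) end is on its plunger, because the bar sits about 2 mm to the left. The arm's deflection is also dragging the tail sideways and down. I'll ease the tool in -y and up before pushing on.

Request:
move_arm([
  [0,-1,-0.5,0,-0.3,0,-1],
  [0,-1,-0.5,0,-0.3,0,-1],
  [0,-1,-0.5,0,-0.3,0,-1],
  [0,-1,0,0,-0.3,0,-1],
  [0,0,0,0,0,0,-1],
  [0,0,0,0,0,0,-1],
  [0,0,0,0,0,0,-1],
  [0,0,0,0,0,0,-1],
])

```text
t: 8.5
ee_pos: [0.5086, 0.0121, 0.1072]
eef_rot: [0.002, 0.977, -0.001, 0.214]
wrist_force: [-8.4, -5.0, -3.3]
opening: 0.001
```

```bash
python3 - <<'E'
from plan import *
where()
E
```

```text
t 8.5 chute TCP [59.4 -1.6 33.2] rot err deg [-0.1   3.29 -0.26] F chute [-9. -5.  1.] open 0.001 j [-0.27  0.17  2.17  0.29  0.39 -2.08]
```

```bash
python3 - <<'E'
from plan import *
im,d=grab('top','t5'); C=cv2.resize(im[140:220,220:310],None,fx=7,fy=7,interpolation=cv2.INTER_CUBIC)
cv2.imwrite('pics/t5z.png',C[:,:,::-1])
where()
E
```

```text
t 8.55 chute TCP [59.4 -1.6 33.2] rot err deg [-0.11  3.29 -0.25] F chute [-9.3 -5.   0.8] open -0.003 j [-0.27  0.17  2.17  0.29  0.39 -2.08]
```

View pics/t5z.png

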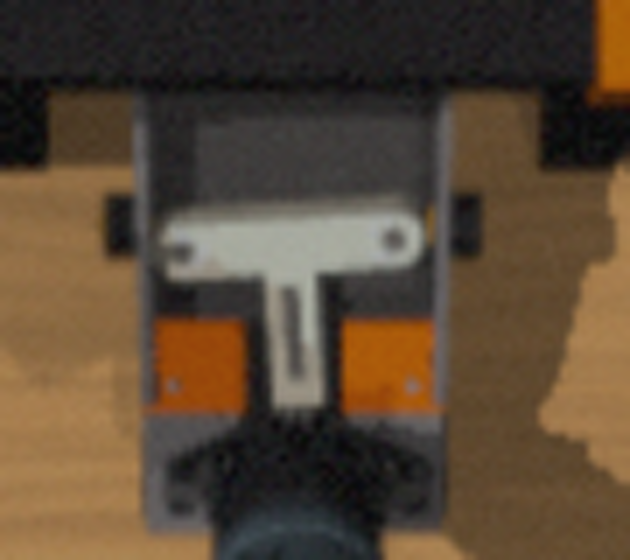

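Request:
move_arm([
  [-2,0,-0.1,0,0,0,-1],
  [-2,0,-0.1,0,0,0,-1],
  [-2,0,-0.1,0,0,0,-1],
  [-1,0,-0.1,0,0,0,-1],
  [-1,0,-0.1,0,0,0,-1],
  [0,0,0,0,0,0,-1],
  [0,0,0,0,0,0,-1],
  [0,0,0,0,0,0,-1],
])

```text
t: 9.55
ee_pos: [0.5169, 0.0119, 0.112]
eef_rot: [0.003, 0.977, -0.001, 0.215]
wrist_force: [-4.9, -1.9, -1.7]
opening: -0.003
```

```bash
python3 - <<'E'
from plan import *
im,d=grab('top','t6'); C=cv2.resize(im[140:220,220:310],None,fx=7,fy=7,interpolation=cv2.INTER_CUBIC)
cv2.imwrite('pics/t6z.png',C[:,:,::-1])
where()
E
```

```text
t 9.6 chute TCP [69.  -1.7 33.5] rot err deg [-0.07  3.12 -0.25] F chute [-5.8 -2.2  0.6] open 0.006 j [-0.26  0.18  2.15  0.27  0.4  -2.06]
```

View pics/t6z.png

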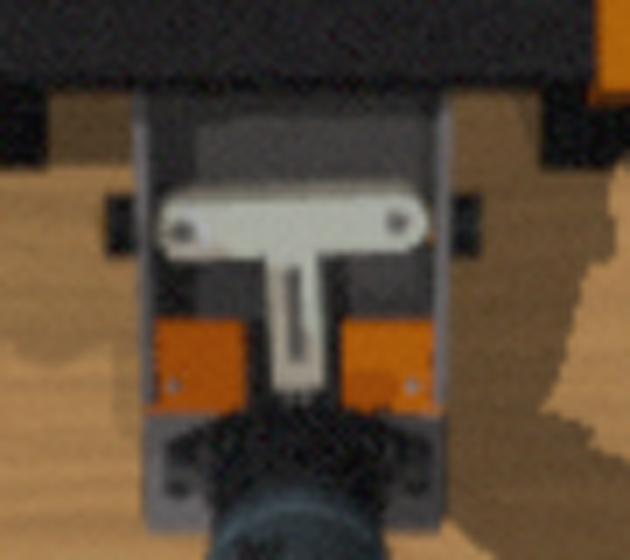

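Skew has dropped to about 2° and both ends are at their plungers (bar at row ~225). I'll push the last 9 mm.

Request:
move_arm([
  [-2,0.5,-0.1,0,0,0,-1],
  [-2,0.5,-0.1,0,0,0,-1],
  [-1,0.5,-0.1,0,0,0,-1],
  [-1,0,-0.1,0,0,0,-1],
  [-1,0,0,0,0,0,-1],
  [-1,0,0,0,0,0,-1],
  [0,0,0,0,0,0,-1],
  [0,0,0,0,0,0,-1],
])

```text
t: 10.6
ee_pos: [0.5261, 0.0129, 0.1173]
eef_rot: [0.003, 0.976, -0.002, 0.218]
wrist_force: [0.4, 0.2, -0.8]
opening: 0.0
```

```bash
cat >> plan.py <<'E'
def look(nm,tag):
    im,d=grab(nm,tag)
    b=(140,220,220,310,7) if nm=='top' else (150,240,220,310,6.6)
    C=cv2.resize(im[b[0]:b[1],b[2]:b[3]],None,fx=b[4],fy=b[4],interpolation=cv2.INTER_CUBIC); cv2.imwrite(f'pics/{tag}z.png',C[:,:,::-1])
gt=lambda x,y:((x+.5)/7-.5+220,(y+.5)/7-.5+140)
gs=lambda x,y:((x+.5)/6.6-.5+220,(y+.5)/6.6-.5+150)
E
python3 - <<'E'
from plan import *
look('top','t7');look('side','s7'); where()
E
```

```text
t 10.7 chute TCP [79.5 -0.6 33.9] rot err deg [-0.01  2.85 -0.24] F chute [-0.9  0.3 -0.4] open 0.002 j [-0.25  0.18  2.13  0.26  0.41 -2.03]
```

View pics/t7z.png

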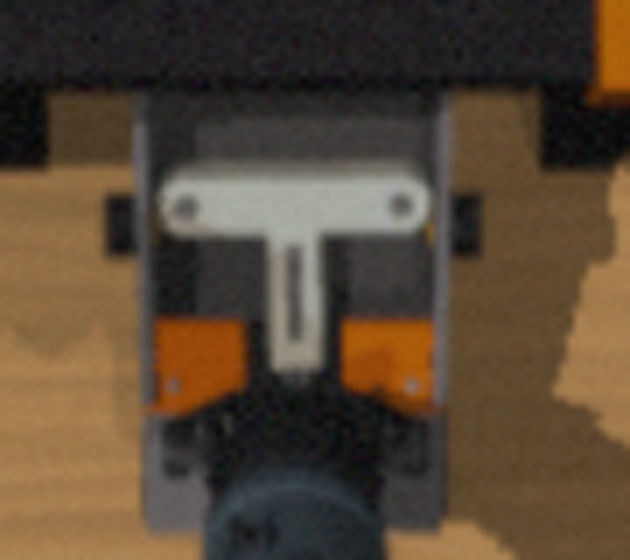

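View pics/s7z.png

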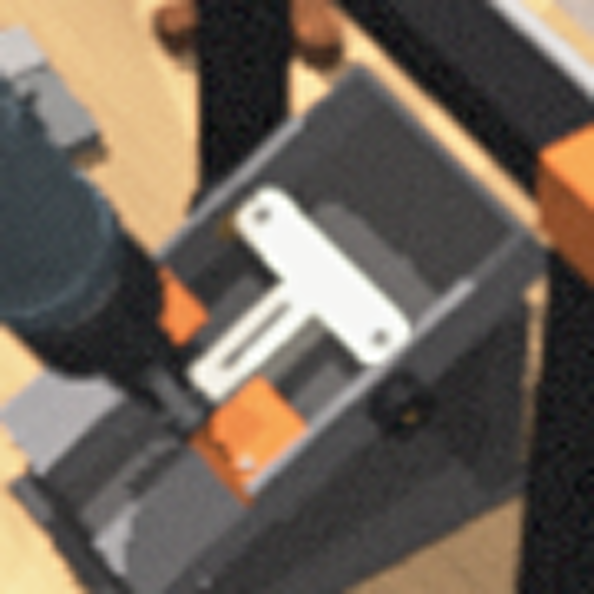

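```bash
python3 - <<'E'
from plan import *
print(onplane('top',[gt(186,207),gt(402,205),gt(271,371),gt(321,371),gt(296,237),gt(296,180)],24).round(1))
print(onplane('side',[gs(262,214),gs(379,338)],24).round(1))
c=rows(chp(77,-0.5,34),tilt(3),2,-1)
c=rows(chp(77,0,125),tilt(0),6,-1,c)
E
```

```text
[[174.2  50.4  24. ]
 [174.9 -51.4  24. ]
 [ 88.3  11.   24. ]
 [ 88.2 -13.3  24. ]
 [158.7  -1.4  24. ]
 [187.7  -1.5  24. ]]
[[174.3  53.1  24. ]
 [174.8 -49.9  24. ]]
[[1.3, 0.0, 0.0, 0.0, 0.08, 0.12, -1], [1.2, 0.1, 0.0, 0.01, 0.07, 0.12, -1]]
[[0.8, 0.1, -15.1, -0.0, -0.5, 0.0, -1], [0.7, 0.1, -15.2, -0.0, -0.5, 0.0, -1], [0.5, 0.1, -15.2, -0.0, -0.5, 0.0, -1], [0.4, 0.1, -15.1, -0.0, -0.5, 0.0, -1], [0.3, 0.0, -15.2, -0.0, -0.5, 0.0, -1], [0.1, 0.1, -15.1, -0.0, -0.5, 0.0, -1]]
```

The bar is now at chute x 174.4, y about 0: 14 mm past the plungers, square and unloaded. I'll back off, lift, and open to half.

Request:
move_arm([
  [2,0,0,0,0,0,-1],
  [1,0,-2,0,0,0,-1],
  [0.7,0,-10,0,-0.5,0,-1],
  [0.6,0,-14,0,-0.5,0,-1],
  [0.5,0,-14,0,-0.5,0,0],
  [0.2,0,-14,0,-0.5,0,0],
  [-10,0.3,0,0,-0.5,0.2,0],
  [-16,0,0,0,-0.3,0,0],
])

```text
t: 11.7
ee_pos: [0.5215, 0.0133, 0.1761]
eef_rot: [0.005, 0.97, -0.001, 0.242]
wrist_force: [0.6, -0.5, -0.2]
opening: 0.504
```

```bash
python3 - <<'E'
from plan import *
where()
c=rows(chp(147,0,85),tilt(0),3,0)
c=rows(chp(147,0,45),tilt(0),4,0,c)
E
```

```text
t 11.7 chute TCP [103.2  -0.3  88. ] rot err deg [-0.01  0.02 -0.02] F chute [ 0.5 -0.5 -0.4] open 0.504 j [-0.27  0.06  2.11  0.24  0.51 -2.01]
[[-14.6, 0.1, 1.0, 0.0, -0.01, 0.01, 0], [-14.6, 0.1, 1.0, 0.0, -0.0, 0.01, 0], [-14.6, 0.1, 1.0, 0.01, -0.01, 0.0, 0]]
[[-0.0, -0.0, 10.0, -0.0, 0.0, 0.0, 0], [-0.0, -0.0, 10.0, -0.0, 0.0, 0.0, 0], [-0.0, -0.0, 10.0, -0.0, 0.0, 0.0, 0], [-0.0, -0.0, 10.0, -0.0, 0.0, 0.0, 0]]
```

Request:
move_arm([
  [-14,0,1,0,0,0,0],
  [-14,0,1,0,0,0,0],
  [-13,0,1,0,0,0,0],
  [0,0,10,0,0,0,0],
  [0,0,10,0,0,0,0],
  [0,0,10,0,0,0,0],
  [0,0,6,0,0,0,0],
  [0,0,0,0,0,0,0],
])

```text
t: 12.7
ee_pos: [0.575, 0.013, 0.1594]
eef_rot: [0.004, 0.971, -0.001, 0.241]
wrist_force: [0.9, 0.4, 0.4]
opening: 0.497
```

```bash
python3 - <<'E'
from plan import *
look('top','t8');look('side','s8'); where()
c=rows(chp(147,0,28),tilt(0),4,0)
E
```

```text
t 12.8 chute TCP [ 1.433e+02 -1.000e-01  4.880e+01] rot err deg [-0.02  0.07 -0.05] F chute [0.6 0.1 0.2] open 0.502 j [-0.23  0.18  2.01  0.22  0.48 -1.97]
[[-0.9, 0.0, 5.2, 0.01, -0.02, 0.01, 0], [-0.9, 0.0, 5.2, 0.0, -0.02, 0.01, 0], [-1.0, 0.1, 5.2, 0.01, -0.01, 0.01, 0], [-0.9, 0.0, 5.2, 0.0, -0.02, 0.02, 0]]
```

View pics/t8z.png

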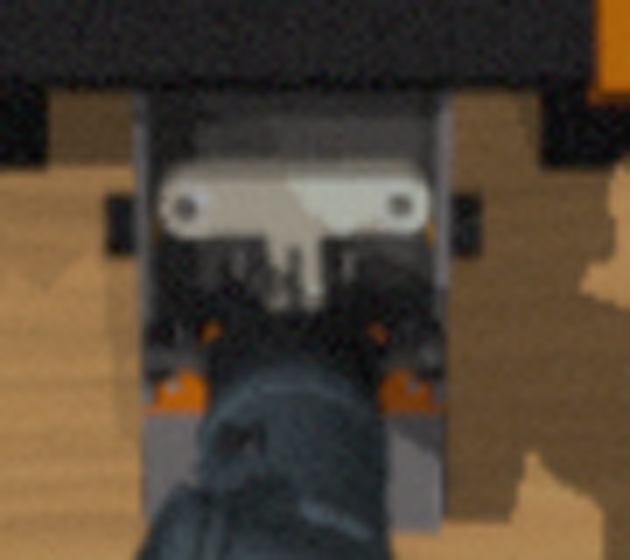

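View pics/s8z.png

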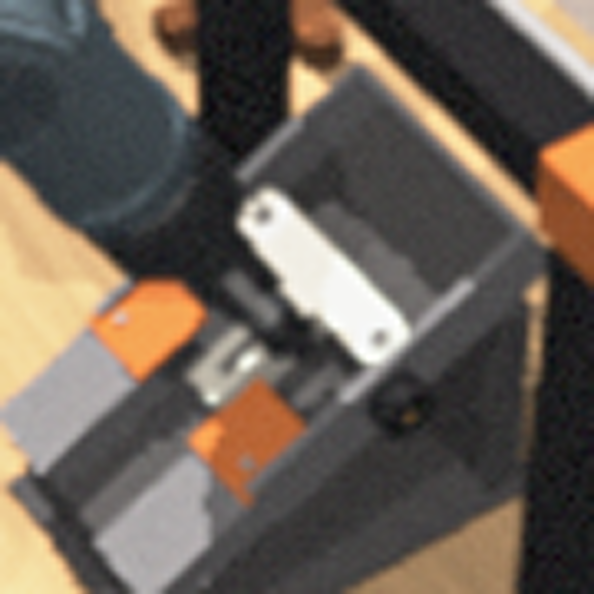

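The fingers straddle the stem just below the crossbar (either side of (297,270) in the top crop). The bracket hasn't moved. I'll descend and close.

Request:
move_arm([
  [-0.6,0,5,0,0,0,0],
  [-0.6,0,5,0,0,0,0],
  [-0.6,0,5,0,0,0,0],
  [0,0,5,0,0,0,0],
  [0,0,0,0,0,0,0],
  [0,0,0,0,0,0,-1],
  [0,0,0,0,0,0,-1],
  [0,0,0,0,0,0,-1],
])

```text
t: 13.8
ee_pos: [0.5862, 0.0129, 0.1437]
eef_rot: [0.004, 0.97, -0.001, 0.241]
wrist_force: [-1.7, -0.1, 1.9]
opening: 0.267
```

```bash
python3 - <<'E'
from plan import *
where()
E
```

```text
t 13.8 chute TCP [ 1.451e+02 -1.000e-01  2.900e+01] rot err deg [-0.02  0.05 -0.05] F chute [-0.6 -0.1  2.5] open 0.267 j [-0.23  0.22  2.01  0.24  0.44 -1.98]
```

Request:
move_arm([
  [0,0,0,0,0,0,-1],
  [0,0,-3,0,0,0,-1],
  [0,0,-6,0,0,0,-1],
  [0,0,-8,0,0,0,-1],
  [0,0,-10,0,0,0,-1],
  [0,0,-12,0,0,0,-1],
  [0,0,-12,0,0,0,-1],
  [0,0,-12,0,0,0,-1],
])

```text
t: 14.8
ee_pos: [0.5564, 0.0131, 0.2001]
eef_rot: [0.004, 0.97, -0.001, 0.242]
wrist_force: [-0.5, -0.3, -0.9]
opening: 0.264
```

```bash
python3 - <<'E'
from plan import *
look('side','s9'); where()
# transit: retreat along normal more, then to above tray vertical
V=np.c_[[-1,0,0],[0,1,0],[0,0,-1]].astype(float)
c=rows(chp(140,0,150),tilt(0),2,-1)
c=rows(np.array([.42,.16,.24]),SQ@R.from_rotvec(.6*R.from_matrix(SQ.T@V).as_rotvec()).as_matrix(),6,-1,c)
c=rows(np.array([.4225,.2945,.14]),V,6,-1,c)
E
```

```text
t 14.85 chute TCP [ 1.461e+02 -1.000e-01  9.390e+01] rot err deg [-0.   -0.07 -0.07] F chute [ 0.7 -0.2  0.5] open 0.27 j [-0.24  0.09  2.    0.2   0.59 -1.94]
[[3.0, 0.1, -28.0, 0.0, 0.03, 0.04, -1], [3.0, 0.1, -28.1, 0.0, 0.04, 0.03, -1]]
[[16.3, 24.2, -7.1, -0.01, 2.8, -0.06, -1], [16.6, 24.2, -6.3, -0.01, 2.8, -0.05, -1], [16.9, 24.3, -5.5, -0.02, 2.8, -0.06, -1], [17.1, 24.3, -4.7, -0.01, 2.8, -0.05, -1], [17.2, 24.3, -3.8, -0.02, 2.8, -0.06, -1], [17.4, 24.3, -2.9, -0.01, 2.8, -0.05, -1]]
[[2.9, 22.4, 16.4, -0.01, 1.87, -0.04, -1], [2.4, 22.4, 16.5, -0.01, 1.87, -0.04, -1], [1.8, 22.4, 16.6, -0.01, 1.86, -0.04, -1], [1.2, 22.5, 16.6, -0.01, 1.87, -0.03, -1], [0.7, 22.4, 16.6, -0.01, 1.86, -0.04, -1], [0.2, 22.5, 16.7, -0.01, 1.87, -0.03, -1]]
```

View pics/s9z.png

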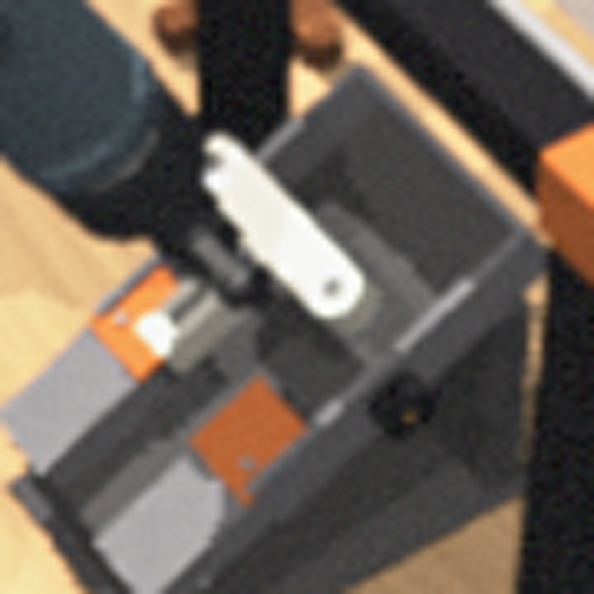

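Lifted clear: the bracket hangs in the jaws with its bar across (340,290) in the crop. Now retreating and crossing to the tray.

Request:
move_arm([
  [3,0,-24,0,0,0,-1],
  [6,0,-26,0,0,0,-1],
  [16,20,-10,0,2.4,0,-1],
  [16,24,-6,0,2.8,0,-1],
  [17,24,-5,0,2.8,0,-1],
  [17,24,-5,0,2.8,0,-1],
  [17,24,-4,0,2.8,0,-1],
  [17,24,-3,0,2.8,0,-1],
])

```text
t: 15.85
ee_pos: [0.4203, 0.1551, 0.2337]
eef_rot: [0.005, 0.995, -0.0, 0.1]
wrist_force: [0.7, 0.5, -1.5]
opening: 0.265
```

```bash
cat >> plan.py <<'E'
V=np.c_[[-1,0,0],[0,1,0],[0,0,-1]].astype(float)
E
python3 - <<'E'
from plan import *
where(); print(sensors.read_state()['ee_pos'])
c=rows(np.array([.4225,.2945,.14]),V,7,-1)
E
```

```text
t 15.85 chute TCP [ 39.6 140.5 187. ] rot err deg [-1.000e-02  1.651e+01 -4.000e-02] F chute [-0.1  0.5 -1.6] open 0.265 j [ 0.12 -0.02  1.93 -0.03  1.03 -1.43]
[0.42026588 0.155057   0.23374608]
[[2.5, 19.9, 13.2, -0.01, 1.64, -0.07, -1], [2.1, 19.9, 13.2, -0.01, 1.64, -0.08, -1], [1.7, 19.9, 13.3, -0.01, 1.64, -0.07, -1], [1.3, 19.9, 13.3, -0.01, 1.64, -0.07, -1], [0.9, 20.0, 13.4, -0.0, 1.64, -0.08, -1], [0.6, 19.9, 13.4, -0.01, 1.64, -0.07, -1], [0.1, 20.0, 13.3, -0.0, 1.65, -0.08, -1]]
```

Request:
move_arm([
  [2.5,20,13,0,1.6,0,-1],
  [2,20,13,0,1.6,0,-1],
  [1.5,20,13,0,1.6,0,-1],
  [1,20,13,0,1.5,0,-1],
  [1,20,13,0,1.5,0,-1],
  [0.5,20,13,0,1.5,0,-1],
  [0,15,13,0,1.5,-0.5,-1],
  [0,0,0,0,0,0,-1],
])

```text
t: 16.85
ee_pos: [0.4243, 0.2897, 0.141]
eef_rot: [-0.0, 1.0, -0.0, 0.006]
wrist_force: [0.6, -0.0, -0.6]
opening: 0.267
```

```bash
python3 - <<'E'
from plan import *
print(sensors.read_state()['ee_pos'],sensors.read_state()['eef_rot'])
for n in('top','side'): grab(n,n+'10')
a=cv2.imread('pics/top10.png')[170:290,130:260];b=cv2.imread('pics/side10.png')[130:250,100:240]
cv2.imwrite('pics/c10.png',np.hstack([cv2.resize(a,(400,370)),cv2.resize(b,(400,370))]))
c=rows(np.array([.4225,.2945,.06]),V,6,-1)
E
```

```text
[0.42428357 0.28971895 0.14099285] [-3.35050115e-04  9.99983948e-01 -3.84861215e-04  5.64296804e-03]
[[0.5, 0.9, 13.7, -0.01, 0.12, -0.0, -1], [0.5, 0.9, 13.7, -0.0, 0.13, -0.0, -1], [0.4, 0.9, 13.7, -0.01, 0.12, -0.0, -1], [0.4, 0.9, 13.6, -0.0, 0.13, -0.0, -1], [0.4, 0.9, 13.7, -0.01, 0.12, -0.0, -1], [0.4, 1.0, 13.6, -0.0, 0.13, -0.0, -1]]
```

View pics/c10.png

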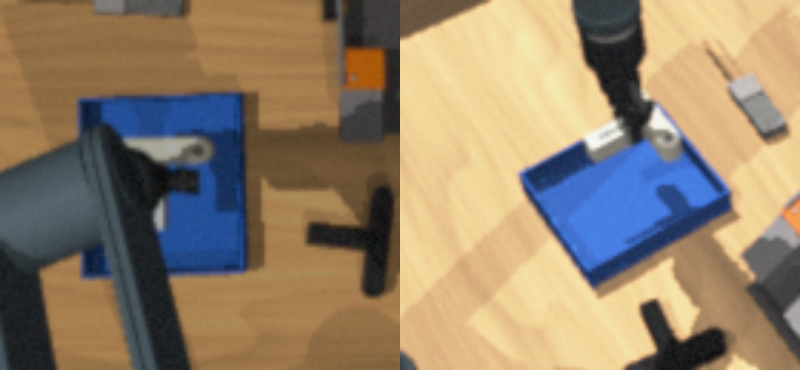

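The bracket hangs level over the tray, with its bar at (165,155) in the top crop and well inside the walls. Lowering now.

Request:
move_arm([
  [0.5,1,14,0,0.1,0,-1],
  [0.5,1,14,0,0.1,0,-1],
  [0.4,1,14,0,0.1,0,-1],
  [0.4,1,14,0,0.1,0,-1],
  [0,0,13,0,0.1,0,-1],
  [0,0,12,0,0.1,0,-1],
  [0,0,6,0,0,0,-1],
  [0,0,0,0,0,0,-1],
])

```text
t: 17.95
ee_pos: [0.4232, 0.2932, 0.0544]
eef_rot: [0.0, 1.0, -0.0, 0.001]
wrist_force: [0.2, 0.3, -1.0]
opening: 0.262
```

Request:
move_arm([
  [0,0,3,0,0,0,-1],
  [0,0,3,0,0,0,-1],
  [0,0,2,0,0,0,-1],
  [0,0,2,0,0,0,-1],
  [0,0,1,0,0,0,-1],
  [0,0,1,0,0,0,-1],
  [0,0,0,0,0,0,-1],
  [0,0,0,0,0,0,-1],
])

```text
t: 18.95
ee_pos: [0.4234, 0.2933, 0.0429]
eef_rot: [0.0, 1.0, -0.0, 0.001]
wrist_force: [0.0, -0.6, -0.9]
opening: 0.267
```

Bottom is now expected about 9 mm above the tray floor. I'll go down in small steps.

Request:
move_arm([
  [0,0,2,0,0,0,-1],
  [0,0,2,0,0,0,-1],
  [0,0,1,0,0,0,-1],
  [0,0,1,0,0,0,-1],
  [0,0,0.5,0,0,0,-1],
  [0,0,0.5,0,0,0,-1],
  [0,0,0,0,0,0,-1],
  [0,0,0,0,0,0,-1],
])

```text
t: 19.95
ee_pos: [0.4235, 0.2933, 0.0359]
eef_rot: [0.0, 1.0, -0.0, 0.001]
wrist_force: [0.8, -0.4, -1.3]
opening: 0.265
```

Request:
move_arm([
  [0,0,0.5,0,0,0,-1],
  [0,0,0.5,0,0,0,-1],
  [0,0,0.5,0,0,0,-1],
  [0,0,0.5,0,0,0,-1],
  [0,0,0.5,0,0,0,-1],
  [0,0,0,0,0,0,-1],
  [0,0,0,0,0,0,-1],
  [0,0,0,0,0,0,-1],
])

```text
t: 20.95
ee_pos: [0.4235, 0.2933, 0.0335]
eef_rot: [0.0, 1.0, -0.0, 0.001]
wrist_force: [-2.0, -0.7, 3.3]
opening: 0.267
```

Contact felt at TCP z = 0.0335 m, as predicted. Seating a touch more, then releasing.

Request:
move_arm([
  [0,0,0.4,0,0,0,-1],
  [0,0,0,0,0,0,-1],
  [0,0,0,0,0,0,-0.3],
  [0,0,0,0,0,0,-0.2],
  [0,0,0,0,0,0,-0.1],
  [0,0,0,0,0,0,0],
  [0,0,0,0,0,0,0],
  [0,0,0,0,0,0,0],
])

```text
t: 21.95
ee_pos: [0.4234, 0.2933, 0.0329]
eef_rot: [0.0, 1.0, -0.0, 0.001]
wrist_force: [0.6, 0.3, 0.9]
opening: 0.501
```

Request:
move_arm([
  [0,0,-4,0,0,0,0],
  [0,0,-8,0,0,0,0],
  [0,0,-15,0,0,0,0],
  [0,0,-25,0,0,0,0],
  [0,0,-30,0,0,0,0],
  [0,0,-30,0,0,0,0],
  [0,0,-30,0,0,0,0],
  [0,0,-20,0,0,0,0],
])

```text
t: 22.95
ee_pos: [0.4235, 0.2935, 0.1978]
eef_rot: [0.0, 1.0, 0.0, 0.003]
wrist_force: [0.1, 0.4, -1.0]
opening: 0.498
```

```bash
python3 - <<'E'
from plan import *
for n in('top','side'): grab(n,n+'11')
s=cv2.imread('pics/side11.png');cv2.imwrite('pics/c11.png',cv2.resize(s[130:250,100:240],(700,600)))
P=cloud('side',np.load('pics/side11.npz')['d']);im=s[:,:,::-1].astype(int)
m=(im.min(-1)>120)&(P[...,0]>.32)&(P[...,0]<.5)&(P[...,1]>.21)&(P[...,1]<.375)&(P[...,2]>0)&(P[...,2]<.06)
q=P[m];print(len(q),np.percentile(q,[2,50,98],axis=0).round(4).tolist())
k=q[q[:,2]>.024];A=np.c_[k[:,:2],np.ones(len(k))];print(np.linalg.lstsq(A,k[:,2],rcond=None)[0])
E
```

```text
362 [[0.3706, 0.2341, 0.0038], [0.4426, 0.2908, 0.0281], [0.4748, 0.3509, 0.0351]]
[-0.00620073 -0.00506306  0.03362372]
```

View pics/c11.png

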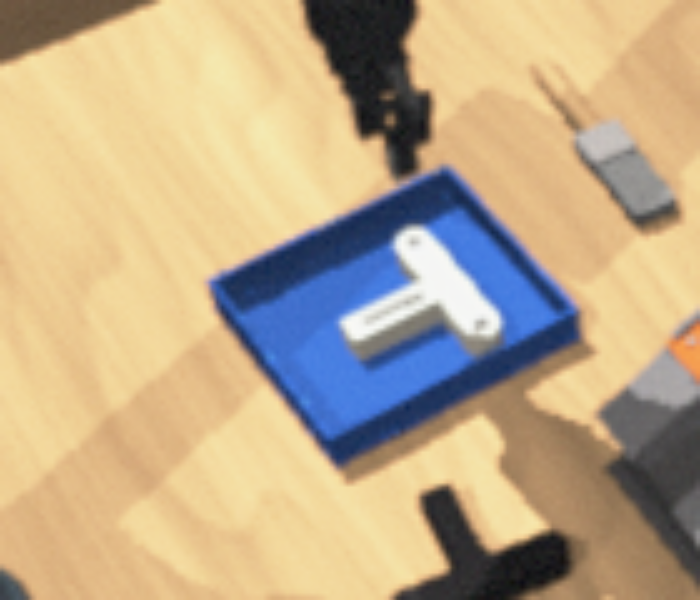

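View pics/top11.png

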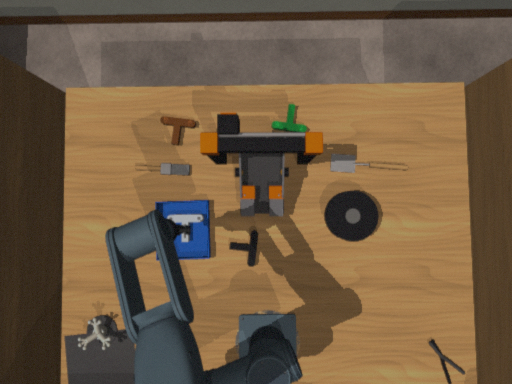

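The side view shows the bracket lying flat inside the tray, bar at (450,285) in the crop, with its top at about z = 29 mm. The gripper is well clear. Spool, scraper and brush are where they were. Handing in.

```bash
python3 -c "
from rig import robot
print(robot.job_done())"
```

```text
the job is handed in; nothing more can be done
None
```

The bracket is flat in the blue tray, lowered in by hand, and the job was handed in at about 23 s of the 48 s allowed.

- **Push:** I pushed the bracket up by its tail until the crossbar was about 14 mm past the plungers, within the 8 to 20 mm window. On the way it caught on the left plunger only, because the bar sat about 2 mm to the left. The force on the tool reached about 37 N there, above the 5 to 20 N expected. Shifting the tool sideways and slightly up freed it. The bar skewed a few degrees while passing and came out square.
- **Lift:** I gripped the stem just below the crossbar with the tool square to the chute floor. I lifted it straight out and backed away from the gantry before crossing to the tray. No force readings or pictures suggested contact with the gantry.
- **Placing:** I lowered the bracket until light contact, about 4 N, then opened the jaws and raised the gripper.
- **Last checks:** The bracket lies well inside the tray walls. The median top height was about 28 mm and the fitted tilt under 0.5°, against 29 mm expected for lying flat. The gripper was about 165 mm above its release height. By eye in the top picture, the spool, scraper, brush and the other T parts are where they started.

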